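Turn the leaf of the fittings sample book

TASK

Turn the hinged plywood leaf of the fittings sample book over its spine, from the robot's right side to its left, until it lies flat on the other page. Push it round gently with the fingertips, without pinching it, and leave the loose fittings and the tin where they stand.

Things in the scene. Friction and masses are not known exactly. Their poses are not given: they have to be found in the camera images.
- book: The sample book, fixed to the bench: a pine plinth 200 mm along x, 250 mm along y, 55 mm high, with a page of sample washers on each half of its top. Origin: centre of its underside on the bench. Its x axis runs along the spine; the leaf starts on its -y half and must end on its +y half. The hinge axis lies along x at y = 0, 71 mm above the origin, between two steel lugs at x = -93 and +93 mm (tops 83 mm above the bench).
- leaf_hinge (a joint): Angle of the leaf about the spine: 0 = lying level on the -y half, 1.57 = upright, 3.14 = lying level, flat on the +y half, 3.21 = its stop. The leaf starts ajar, between 0.12 and 0.4. The hinge is stiff: the leaf stays at whatever angle it is left and does not fall; moving it takes 2 to 5 N at the tab, all the way until it is flat. Press it down to level (3.14); beyond that it can sink another 12 mm at the tab before it meets a hard stop.
- leaf: The rigid plywood leaf, 8 mm thick, with thin sample washers (1.5 mm) on both faces. Origin on the hinge axis, at the middle of the spine; the leaf extends along its own -y: 170 mm wide along x, from 5 to 150 mm from the axis, then a tab 80 mm wide along x (centred) from 150 to 175 mm. Its mid-plane contains the hinge axis. The tab and the outer 25 mm of the leaf stand out beyond the plinth, with free space below down to the bench, on either side.
- tab_edge (a point): Middle of the tab's outer edge, 175 mm from the hinge axis, at half the leaf's thickness.
- coupling: Loose white plastic pipe coupling, a tube 54 mm across and 55 mm high, standing on the bench; origin at the centre of its underside. Leave it alone.
- tin: Loose steel tin, 60 mm across and 85 mm high, standing; origin at the centre of its underside. Leave it alone.
- elbow: Loose brass pipe elbow, 69 mm high, upright leg 38 mm across, side leg reaching 45 mm from its axis; origin at the centre of its underside. Leave it alone.

How it is judged:
On the way:
1. the leaf has been raised past upright (value of joint leaf_hinge above 1.65 rad), for 0.1 s.
At the end, for the whole second after the job is handed in: The leaf lies flat on the other page (hinge above 3.06 rad, so the tab is no more than about 14 mm above level) and at rest; the coupling, tin and elbow are within 20 mm of where they stood (value of joint leaf_hinge above 3.06 rad and velocity of joint leaf_hinge between -0.05 and 0.05 rad/s and distance of each of coupling, tin, elbow from where it was at the start of the episode below 0.02 m); the robot touches nothing.
It fails at once if the white pipe coupling is pushed or carried more than 20 mm (distance of coupling from where it was at the start of the episode above 0.02 m).
It fails at once if the tin is pushed or carried more than 20 mm (distance of tin from where it was at the start of the episode above 0.02 m).
It fails at once if the brass elbow is pushed or carried more than 20 mm (distance of elbow from where it was at the start of the episode above 0.02 m).
It fails at once if the leaf is pinched or forced: more than 30 N between the fingers and the leaf (contact force between the fingers and leaf above 30 N).
It fails at once if the leaf is flung or slammed: faster than 4 rad/s (velocity of joint leaf_hinge above 4 rad/s).
It also fails if it takes over 40 s, if anything falls off the work surface, if the arm or the gripper's body presses on something with over 40 N, if the wrist force passes 120 N, or if a joint passes its speed limit or range.

ROBOT

A 6-joint arm with a two-finger parallel gripper is mounted at the origin on the work surface. World frame = base frame: x ahead of the robot, y to its left, z up, the work surface at z = 0. Lengths are in m, angles in rad, forces in N, time in s.
With the tool pointing down it reaches from about 0.25 to 0.725 m from the base axis. Payload 4 kg.
Tool frame: the origin (TCP) lies at the very end of the fingers, on their centre line; the grasp point (between the pads) lies 19 mm behind it; y points along the fingers, z is the direction in which the jaws open and shut, and the axes are right-handed (so a half turn about y gives the same grasp; the last joint's range is limited). The gripper opens to 85 mm and grips with 20 to 120 N. Pads are 22 mm wide; open, the fingers measure 114 mm over their backs; the gripper's body (76 mm by 85 mm) begins 54 mm behind the grasp point. The pads swing forward as they close: fully open they stand 13 mm farther back than shut.
Start: joints at [1.181, 0.241, 0.005, 1.335, 0, 1.571], TCP at [0.19, 0.462, 0.231] pointing down, gripper open.
Joint ranges: [-2.72, 2.72], [-1.05, 1.87], [-1.09, 1.28], [-1.99, 2.15], [-1.42, 1.44], [-3.14, 3.14]. Speed limits (rad/s): [2.79, 2.79, 3.14, 3.14, 3.14, 3.14].

INTERFACE

Orientations are given as a rotation vector (axis times angle).
In Python, from bench import bot gives the robot as it stands. The module is installed in compiled form; this text tells all that it offers.
- The arm moves only by the tool step_arm, never from a script. Its argument "rows" is a list of rows, each an object with "travel": the shift along the tool's x, y, z in m, a list of three; "spin": the turn about the tool's y in degrees. In form: [{"travel": [dx, dy, dz], "spin": spin}, ...]. A call has 1 to 12 rows; each row is the pose to reach, as a shift and turn from the pose commanded when the call began, along the tool's axes at that moment; what a row does not reach only later rows make up. A row lasts 1/10 s, in which the tool goes at most 50 mm and 8.59 degrees, less where a joint would pass 70% of its speed; a pose out of reach is approached as far as the arm can. A call with a gripper value outside its range is refused whole. "claw" is the finger opening in m, from 0 to 0.0854, set as the call begins (left out, the last holds). The fingers move at their own pace and stop on an object; "newtons" is the grip in N (left out, the last holds). Time passes only in rows, so rows that repeat a pose let the fingers close. It gives the time, the measured TCP pose, the force and the opening at its end, in the units of the state.
- bot.read_state(): the state, without advancing time (a new reading comes with each control period).
- bot.camera(name): name is "side" or "top"; returns a dict with "color" (384x512x3 uint8, red, green, blue), "fx", "fy", "cx", "cy" (pixels), "distortion" ([k1, k2, p1, p2, k3] as OpenCV has them; the pictures are not rectified), "extrinsics" (4x4, takes a point from world to camera coordinates). Camera axes: x right, y up, looking along -z (the intrinsics and any distortion apply to the point x, -y, -z); pixel columns grow to the right and rows downward; lengths in m; the calibration is good to about 2 mm. A picture is of the moment at which its call begins. There is no depth.
- bot.finish_job(): hands the job in, once; it reports no verdict.
The state is a dict: "time": time; "q": joint angles; "joint_velocities": joint speeds; "tau": joint torques, N m; "tool_pos": TCP position; "ee_rot": TCP orientation; "ft_force": force on the tool from outside, world axes, zero at the start; "ft_torque": the same for the moment, N m; "finger_gap": finger opening in m.
Only numpy, scipy, OpenCV 4.12 (cv2) and the standard library are available. Lean on these libraries where they do the work, as an engineer would, in place of code of your own. Each camera call takes 0.05 s, during which the arm holds its last target. There are 200 camera calls.

## Working session

There is one attempt and no reset: what is moved stays moved. The work goes in short steps, Python scripts to look and compute and a tool call to move; the robot and the scene stay as the last step left them, time stands still between calls to the robot, and variables do not carry over. Pictures are saved under pics/ and viewed, about 8 in all and at most 12, crops included, and the job is handed in when it is done.

Besides the shell and the picture viewer there is one more tool, called by a JSON object that holds its "fn" and its "kwargs", one argument or row to a line. step_arm: Moves the arm, as the interface text tells. Its arguments: {"type":"object","properties":{"rows":{"type":"array"},"claw":{"type":"number"},"newtons":{"type":"number"}},"required":["rows"]}

```bash
mkdir -p pics; python3 - <<'E'
from bench import bot
import cv2,numpy as np,pickle
s=bot.read_state()
for k in s: print(k,np.round(s[k],4))
ims={}
for n in("side","top"):
    c=bot.camera(n);ims[n]=c
    print(n,c["fx"],c["cx"],c["cy"],c["distortion"],np.round(c["extrinsics"],3).tolist())
    cv2.imwrite(f"pics/{n}0.png",c["color"][...,::-1])
pickle.dump(ims,open("ims0.pkl","wb"))
a=np.hstack([cv2.imread(f"pics/{n}0.png") for n in ims])
E
```

```text
time 0.0
q [1.181  0.2414 0.0037 1.3352 0.     1.5708]
joint_velocities [ 0.0008  0.0019 -0.0001  0.0009  0.0012  0.0001]
tau [-1.60000e-03 -3.72318e+01  2.52408e+01  1.68000e-02 -2.00000e-04
  0.00000e+00]
tool_pos [0.1898 0.4619 0.2304]
ee_rot [-1.5512  0.3062 -0.3055]
ft_force [-0.3246  0.7566 -0.6748]
ft_torque [ 0.0317  0.0133 -0.036 ]
finger_gap 0.0852
side 398.40029527357564 251.75802038737172 197.80609168038103 [-0.01628867  0.          0.          0.          0.        ] [[-0.879, -0.477, 0.009, 0.521], [0.368, -0.666, 0.649, -0.234], [-0.304, 0.574, 0.76, -0.652], [0.0, 0.0, 0.0, 1.0]]
top 363.6938019920631 257.3677911766397 192.59390502031917 [-0.01761049  0.          0.          0.          0.        ] [[0.011, -1.0, 0.008, 0.026], [0.998, 0.012, 0.064, -0.573], [-0.064, 0.007, 0.998, -0.831], [0.0, 0.0, 0.0, 1.0]]
```

View pics/top0.png

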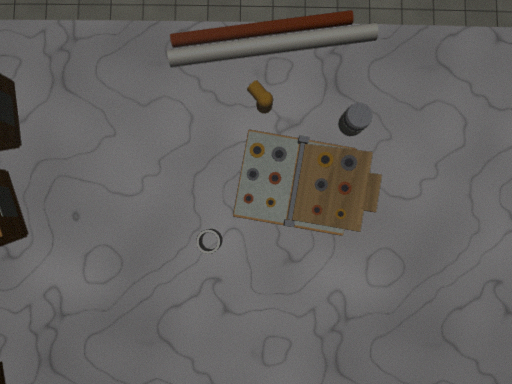

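View pics/side0.png

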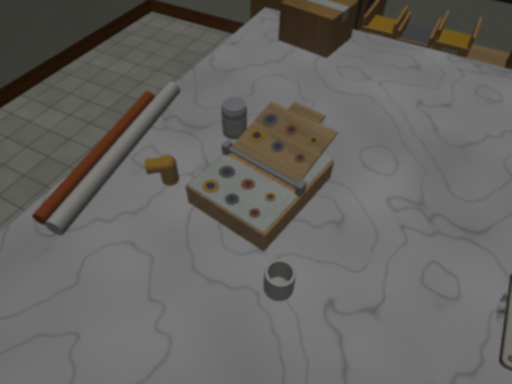

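Top view: spine lugs at about (303,139) and (289,223), tab at (374,192), tin (357,117), elbow (262,98), coupling (209,240). In the side view the lugs are at about (227,149) and (301,184), and the tab is at (307,114). I need enlarged crops to get precise points.

```bash
cat > h.py <<'E'
import numpy as np,cv2,pickle
from scipy.spatial.transform import Rotation as R
def ray(c,p):
    K=np.array([[c["fx"],0,c["cx"]],[0,c["fy"],c["cy"]],[0,0,1.]])
    u=cv2.undistortPoints(np.array([[p]],float),K,np.array(c["distortion"]))[0,0]
    E=np.array(c["extrinsics"]);d=E[:3,:3].T@np.array([u[0],-u[1],-1]);o=-E[:3,:3].T@E[:3,3]
    return o,d
def plane(c,p,z):
    o,d=ray(c,p);return o+d*(z-o[2])/d[2]
def tri(c1,p1,c2,p2):
    o1,d1=ray(c1,p1);o2,d2=ray(c2,p2)
    t=np.linalg.lstsq(np.stack([d1,-d2],1),o2-o1,rcond=None)[0]
    a,b=o1+t[0]*d1,o2+t[1]*d2
    return (a+b)/2,np.linalg.norm(a-b)
E
python3 - <<'E'
from h import *
ims=pickle.load(open("ims0.pkl","rb"))
print(np.round(R.from_rotvec([-1.5512,0.3062,-0.3055]).as_matrix(),3))
for n,(x,y,w,h,s) in dict(top=(225,120,170,125,4.5),side=(180,90,170,125,4.5)).items():
    im=ims[n]["color"][y:y+h,x:x+w,::-1]
    im=cv2.resize(cv2.convertScaleAbs(im,alpha=1.3),None,fx=s,fy=s,interpolation=cv2.INTER_CUBIC)
    for k in range(0,w,10): cv2.putText(im,str(x+k) if k%20==0 else "'",(int(k*s),10),0,.35,(0,0,255),1)
    for k in range(10,h,10): cv2.putText(im,str(y+k)+"-",(0,int(k*s)+4),0,.35,(0,0,255),1)
    cv2.imwrite(f"pics/{n}_crop.png",im)
E
```

```text
[[ 0.925 -0.001  0.38 ]
 [-0.38  -0.002  0.925]
 [-0.    -1.    -0.002]]
```

View pics/top_crop.png

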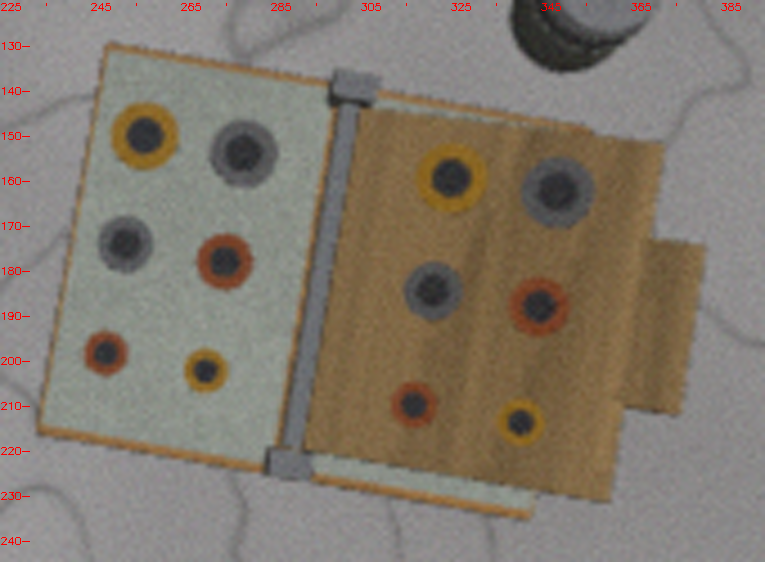

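View pics/side_crop.png

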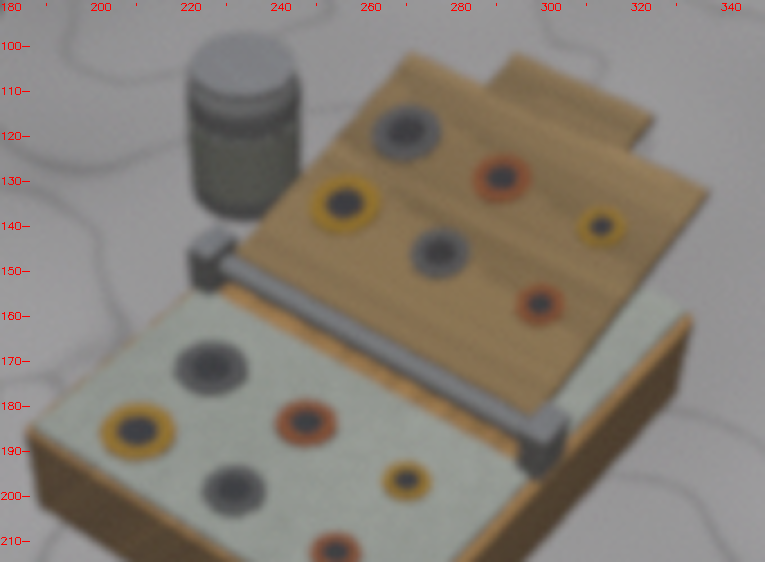

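The crops give usable corners. In top px: lugs (304.1,138.2) and (289.7,222.9), tab corners (381.7,174.4) and (376.3,211.8), leaf outer corners (372.3,151.8) and (360.6,231.3). The same points in side px: (227.3,144), (301.1,184.4), (294.7,101.8), (325.6,116.4), (271.3,101.6), (337.6,132.4).

```bash
python3 - <<'E'
from h import *
I=pickle.load(open("ims0.pkl","rb"));T,S=I["top"],I["side"]
P={}
for n,a,b in [("lugF",(304.1,138.2),(227.3,144)),("lugN",(289.7,222.9),(301.1,184.4)),("tabF",(381.7,174.4),(294.7,101.8)),("tabN",(376.3,211.8),(325.6,116.4)),("leafF",(372.3,151.8),(271.3,101.6)),("leafN",(360.6,231.3),(337.6,132.4))]:
    P[n],e=tri(T,a,S,b);print(n,np.round(P[n],4),"gap",round(e,4),"plane83",np.round(plane(T,a,.083)[:2],4) if "lug" in n else "")
L=P["lugF"]-P["lugN"];print("lug dist .186?",np.linalg.norm(L[:2]),"tab w .08?",np.linalg.norm(P["tabF"]-P["tabN"]),"leaf w .17?",np.linalg.norm(P["leafF"]-P["leafN"]))
F,N=plane(T,(304.1,138.2),.083),plane(T,(289.7,222.9),.083)
for nm,f,n in (("plane",F,N),("tri",P["lugF"],P["lugN"])):
    c=(f+n)/2;ex=(f-n)[:2];ex/=np.linalg.norm(ex);ey=np.array([-ex[1],ex[0]])
    print(nm,"centre",np.round(c,4),"yaw",np.degrees(np.arctan2(ex[1],ex[0])))
    for k in P:
        d=P[k][:2]-c[:2];r=-d@ey;h=P[k][2]-.075
        print(k,"bx,by,z",np.round([d@ex,d@ey,P[k][2]],4),"r",round(np.hypot(r,P[k][2]-.071),4),"ang",round(np.arctan2(P[k][2]-.071,r),3))
for n,p,z in [("pageA",(249,129.8),.055),("pageB",(233.9,216.2),.055),("tin",(357,117),.08),("elbow",(262,98),.05),("coup",(209,240),.05)]:print(n,np.round(plane(T,p,z),3), np.round([(plane(T,p,z)[:2]-c[:2])@ex,(plane(T,p,z)[:2]-c[:2])@ey],3))
E
```

```text
lugF [ 0.6901 -0.0687  0.075 ] gap 0.0005 plane83 [ 0.6882 -0.0677]
lugN [ 0.5046 -0.0375  0.0761] gap 0.0024 plane83 [ 0.5036 -0.0373]
tabF [ 0.6082 -0.2267  0.1115] gap 0.0017 plane83 
tabN [ 0.53   -0.2155  0.1087] gap 0.0018 plane83 
leafF [ 0.657  -0.2092  0.1058] gap 0.002 plane83 
leafN [ 0.4894 -0.1833  0.1048] gap 0.0028 plane83 
lug dist .186? 0.18811155986286415 tab w .08? 0.07913392027570942 leaf w .17? 0.16959824143763555
plane centre [ 0.5959 -0.0525  0.083 ] yaw -9.369059549263707
lugF bx,by,z [ 0.0956 -0.0007  0.075 ] r 0.004 ang 1.406
lugN bx,by,z [-0.0925 -0.0001  0.0761] r 0.0051 ang 1.56
tabF bx,by,z [ 0.0405 -0.1699  0.1115] r 0.1746 ang 0.234
tabN bx,by,z [-0.0385 -0.1715  0.1087] r 0.1756 ang 0.216
leafF bx,by,z [ 0.0858 -0.1446  0.1058] r 0.1487 ang 0.236
leafN bx,by,z [-0.0838 -0.1463  0.1048] r 0.1502 ang 0.227
tri centre [ 0.5974 -0.0531  0.0755] yaw -9.552189606118205
lugF bx,by,z [ 0.0941 -0.      0.075 ] r 0.004 ang 1.571
lugN bx,by,z [-0.0941  0.      0.0761] r 0.0051 ang 1.571
tabF bx,by,z [ 0.0395 -0.1694  0.1115] r 0.1742 ang 0.235
tabN bx,by,z [-0.0395 -0.1713  0.1087] r 0.1754 ang 0.217
leafF bx,by,z [ 0.0847 -0.144   0.1058] r 0.1481 ang 0.237
leafN bx,by,z [-0.0849 -0.1462  0.1048] r 0.1501 ang 0.227
pageA [0.712 0.053 0.055] [0.095 0.124]
pageB [0.517 0.084 0.055] [-0.102  0.122]
tin [ 0.738 -0.185  0.08 ] [ 0.16  -0.107]
elbow [0.787 0.024 0.05 ] [0.174 0.108]
coup [0.463 0.139 0.05 ] [-0.164  0.167]
```

Measurements fit the given sizes: lug spacing 188/186, tab 79/80, leaf 169.6/170 and r = 175 mm. The book centre is at (0.596, -0.053), yaw -9.4°, with the leaf at about 0.2 rad. Next I close the fingers and travel high to the outside of the tab, spinning so that tool x = book -y and tool z = book +x.

{"fn": "step_arm", "kwargs": {
  "rows": [
    {"travel": [0.02,0,-0.017],"spin": 4},
    {"travel": [0.05,0,-0.042],"spin": 10},
    {"travel": [0.08,0,-0.067],"spin": 17},
    {"travel": [0.11,0,-0.093],"spin": 24},
    {"travel": [0.14,0,-0.118],"spin": 31},
    {"travel": [0.17,0,-0.143],"spin": 38},
    {"travel": [0.2,0,-0.168],"spin": 45},
    {"travel": [0.23,0,-0.193],"spin": 52},
    {"travel": [0.26,0,-0.219],"spin": 59},
    {"travel": [0.29,0,-0.244],"spin": 66},
    {"travel": [0.32,0,-0.269],"spin": 72},
    {"travel": [0.34,0,-0.286],"spin": 77}
  ],
  "claw": 0,
  "newtons": 20
}}

```text
time: 1.3
tool_pos: [0.3963, 0.0666, 0.231]
ee_rot: [-1.125, 1.332, -1.333]
ft_force: [0.1, 0.6, 0.8]
finger_gap: -0.0001
```

```bash
cat > st.py <<'E'
from h import *
from bench import bot
s=bot.read_state();p=np.array(s["tool_pos"]);M=R.from_rotvec(s["ee_rot"]).as_matrix()
a=np.radians(-9.4);ex=np.array([np.cos(a),np.sin(a),0]);ey=np.array([-ex[1],ex[0],0]);c=np.array([.596,-.053,0])
d=p-c;f=np.array(s["ft_force"])
print("t",s["time"],"pos",np.round(p,4),"book bx,by,z",np.round([d@ex,d@ey,p[2]],4),"yaw",round(np.degrees(np.arctan2(M[1,0],M[0,0])),2),"tooly",np.round(M[:,1],3),"F book",np.round([f@ex,f@ey,f[2]],2),"gap",round(s["finger_gap"],4),"q",np.round(s["q"],2))
E
python3 st.py
```

```text
t 1.3 pos [0.3963 0.0666 0.231 ] book bx,by,z [-0.2165  0.0854  0.231 ] yaw -99.67 tooly [-0. -0. -1.] F book [-0.02  0.6   0.83] gap -0.0001 q [ 0.17  0.05 -0.23  1.3  -0.    1.91]
```

{"fn": "step_arm", "kwargs": {
  "rows": [
    {"travel": [0.03,0,0.022]},
    {"travel": [0.065,0,0.049]},
    {"travel": [0.1,0,0.075]},
    {"travel": [0.14,0,0.105]},
    {"travel": [0.18,0,0.135]},
    {"travel": [0.22,0,0.165]},
    {"travel": [0.25,0,0.19]},
    {"travel": [0.28,0,0.21]},
    {"travel": [0.29,0.03,0.217]},
    {"travel": [0.29,0.07,0.217]},
    {"travel": [0.29,0.11,0.217]},
    {"travel": [0.29,0.148,0.217]}
  ]
}}

```text
invalid input
```

```bash
python3 st.py; python3 - <<'E'
from bench import bot
import cv2
a=cv2.resize(bot.camera("side")["color"][60:240,150:410,::-1],None,fx=3,fy=3,interpolation=2);cv2.imwrite("pics/s1.png",a)
E
```

```text
t 1.3 pos [0.3963 0.0666 0.231 ] book bx,by,z [-0.2165  0.0854  0.231 ] yaw -99.67 tooly [-0. -0. -1.] F book [-0.02  0.6   0.83] gap -0.0001 q [ 0.17  0.05 -0.23  1.3  -0.    1.91]
```

View pics/s1.png

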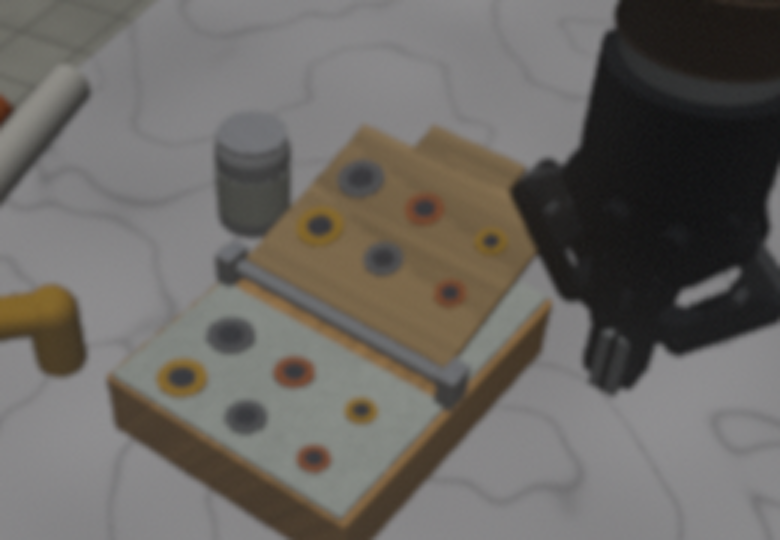

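The call was refused because spin has to be given in every row. The picture shows the closed fingers near (610,365) in the crop, with the knuckles spread along book x and the leaf untouched. Same move again, with spin.

{"fn": "step_arm", "kwargs": {
  "rows": [
    {"travel": [0.03,0,0.022],"spin": 0},
    {"travel": [0.065,0,0.049],"spin": 0},
    {"travel": [0.1,0,0.075],"spin": 0},
    {"travel": [0.14,0,0.105],"spin": 0},
    {"travel": [0.18,0,0.135],"spin": 0},
    {"travel": [0.22,0,0.165],"spin": 0},
    {"travel": [0.25,0,0.19],"spin": 0},
    {"travel": [0.28,0,0.21],"spin": 0},
    {"travel": [0.29,0.03,0.217],"spin": 0},
    {"travel": [0.29,0.07,0.217],"spin": 0},
    {"travel": [0.29,0.11,0.217],"spin": 0},
    {"travel": [0.29,0.148,0.217],"spin": 0}
  ]
}}

```text
time: 2.55
tool_pos: [0.5623, -0.2523, 0.081]
ee_rot: [-1.128, 1.33, -1.327]
ft_force: [-0.8, -0.8, 1.2]
finger_gap: -0.0001
```

```bash
python3 st.py; python3 - <<'E'
import numpy as np
# path in book frame -> (by,z) of TCP. phase1 corner angle phi, d below; phase2 front edge on face at r
for ph in (.18,.3,.45,.6,.75,.9,1.05,1.2,1.35,1.5):
    d=.025-.010*(ph-.18)/1.3
    print("1",ph,np.round([-.175*np.cos(ph)-.011,.071+.175*np.sin(ph)-d],3))
for th in np.arange(1.55,3.16,.133):
    r=.160
    print("2",round(th,2),np.round([-r*np.cos(th)-.004*np.sin(th)-.011,.071+r*np.sin(th)-.004*np.cos(th)],3))
E
```

```text
t 2.55 pos [ 0.5623 -0.2523  0.081 ] book bx,by,z [-0.0007 -0.2022  0.081 ] yaw -99.34 tooly [-0.001  0.001 -1.   ] F book [-0.64 -0.95  1.19] gap -0.0001 q [-0.42  0.57  0.09  1.1   0.    1.31]
1 0.18 [-0.183  0.077]
1 0.3 [-0.178  0.099]
1 0.45 [-0.169  0.124]
1 0.6 [-0.155  0.148]
1 0.75 [-0.139  0.17 ]
1 0.9 [-0.12   0.189]
1 1.05 [-0.098  0.204]
1 1.2 [-0.074  0.217]
1 1.35 [-0.049  0.226]
1 1.5 [-0.023  0.231]
2 1.55 [-0.018  0.231]
2 1.68 [0.003 0.23 ]
2 1.82 [0.024 0.227]
2 1.95 [0.044 0.221]
2 2.08 [0.064 0.213]
2 2.22 [0.082 0.201]
2 2.35 [0.098 0.188]
2 2.48 [0.113 0.172]
2 2.61 [0.125 0.155]
2 2.75 [0.135 0.136]
2 2.88 [0.143 0.116]
2 3.01 [0.147 0.095]
2 3.15 [0.149 0.074]
```

{"fn": "step_arm", "kwargs": {
  "rows": [
    {"travel": [-0.008,0.001,0],"spin": 0},
    {"travel": [-0.014,0.002,0],"spin": 0},
    {"travel": [-0.019,0.002,0],"spin": 0},
    {"travel": [-0.022,-0.002,0],"spin": 0},
    {"travel": [-0.024,-0.007,0],"spin": 0},
    {"travel": [-0.026,-0.012,0],"spin": 0},
    {"travel": [-0.027,-0.018,0],"spin": 0}
  ]
}}

```text
time: 3.25
tool_pos: [0.568, -0.2266, 0.1027]
ee_rot: [-1.127, 1.326, -1.331]
ft_force: [0.6, -2.8, -1.4]
finger_gap: -0.0001
```

```bash
python3 st.py; python3 - <<'E'
from bench import bot
import cv2
a=cv2.resize(bot.camera("side")["color"][60:240,150:410,::-1],None,fx=3,fy=3,interpolation=2);cv2.imwrite("pics/s2.png",a)
E
```

```text
t 3.25 pos [ 0.568  -0.2266  0.1027] book bx,by,z [ 0.0007 -0.1758  0.1027] yaw -99.36 tooly [ 0.002 -0.001 -1.   ] F book [ 1.08 -2.65 -1.38] gap -0.0001 q [-0.38  0.54  0.1   1.13 -0.    1.35]
```

View pics/s2.png

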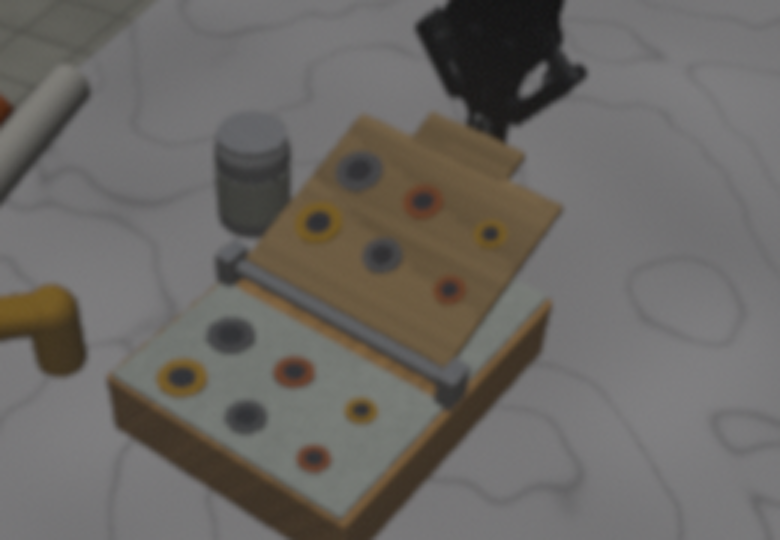

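The leaf is rising under about 3 N (tab edge now at (430,115)–(520,155) in the crop), so I continue along the arc.

{"fn": "step_arm", "kwargs": {
  "rows": [
    {"travel": [-0.004,-0.012,0],"spin": 0},
    {"travel": [-0.009,-0.024,0],"spin": 0},
    {"travel": [-0.016,-0.036,0],"spin": 0},
    {"travel": [-0.023,-0.048,0],"spin": 0},
    {"travel": [-0.031,-0.059,0],"spin": 0},
    {"travel": [-0.039,-0.07,0],"spin": 0},
    {"travel": [-0.048,-0.08,0],"spin": 0},
    {"travel": [-0.058,-0.089,0],"spin": 0},
    {"travel": [-0.069,-0.097,0],"spin": 0},
    {"travel": [-0.08,-0.104,0],"spin": 0},
    {"travel": [-0.091,-0.111,0],"spin": 0},
    {"travel": [-0.103,-0.117,0],"spin": 0}
  ]
}}

```text
time: 4.5
tool_pos: [0.5841, -0.1233, 0.2188]
ee_rot: [-1.128, 1.328, -1.328]
ft_force: [-0.1, -1.6, -1.1]
finger_gap: -0.0
```

```bash
python3 st.py; python3 - <<'E'
from bench import bot
import cv2
a=cv2.resize(bot.camera("side")["color"][20:240,150:410,::-1],None,fx=2.7,fy=2.7,interpolation=2);cv2.imwrite("pics/s3.png",a)
E
```

```text
t 4.5 pos [ 0.5841 -0.1233  0.2188] book bx,by,z [-2.000e-04 -7.130e-02  2.188e-01] yaw -99.33 tooly [-0.  0. -1.] F book [ 0.15 -1.61 -1.09] gap -0.0 q [-0.21  0.44  0.26  1.39  0.    1.53]
```

View pics/s3.png

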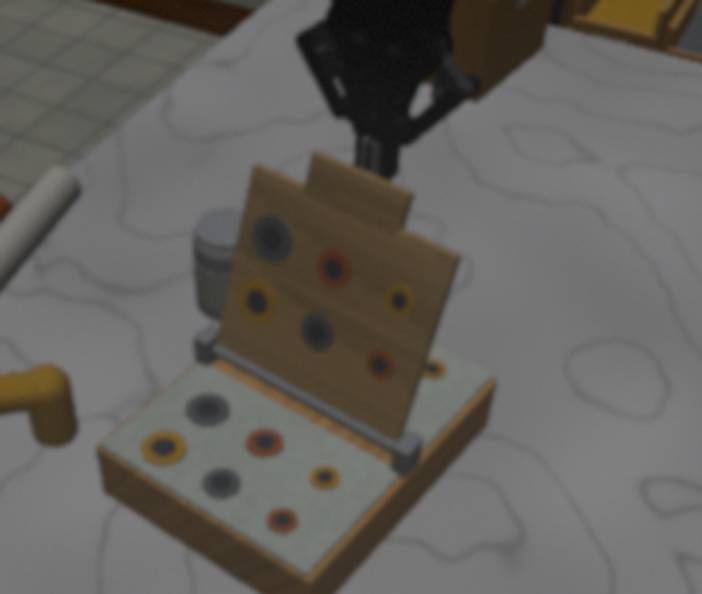

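Leaf is at about 1.2 rad with the fingertips behind the tab edge near (375,165) in the crop. I carry on over the top.

{"fn": "step_arm", "kwargs": {
  "rows": [
    {"travel": [-0.012,-0.004,0],"spin": 0},
    {"travel": [-0.024,-0.008,0],"spin": 0},
    {"travel": [-0.037,-0.01,0],"spin": 0},
    {"travel": [-0.05,-0.012,0],"spin": 0},
    {"travel": [-0.062,-0.012,0],"spin": 0},
    {"travel": [-0.074,-0.012,0],"spin": 0},
    {"travel": [-0.085,-0.011,0],"spin": 0},
    {"travel": [-0.095,-0.009,0],"spin": 0},
    {"travel": [-0.105,-0.006,0],"spin": 0},
    {"travel": [-0.115,-0.003,0],"spin": 0},
    {"travel": [-0.125,0.001,0],"spin": 0},
    {"travel": [-0.135,0.005,0],"spin": 0}
  ]
}}

```text
time: 5.75
tool_pos: [0.6059, 0.0096, 0.2128]
ee_rot: [-1.128, 1.328, -1.328]
ft_force: [-0.8, -0.8, -0.6]
finger_gap: 0.0
```

```bash
python3 st.py; python3 - <<'E'
from bench import bot
import cv2
a=cv2.resize(bot.camera("side")["color"][20:240,150:410,::-1],None,fx=2.7,fy=2.7,interpolation=2);cv2.imwrite("pics/s4.png",a)
E
```

```text
t 5.75 pos [0.6059 0.0096 0.2128] book bx,by,z [-0.0004  0.0634  0.2128] yaw -99.34 tooly [-0. -0. -1.] F book [-0.69 -0.96 -0.58] gap 0.0 q [ 0.02  0.46  0.28  1.39 -0.    1.75]
```

View pics/s4.png

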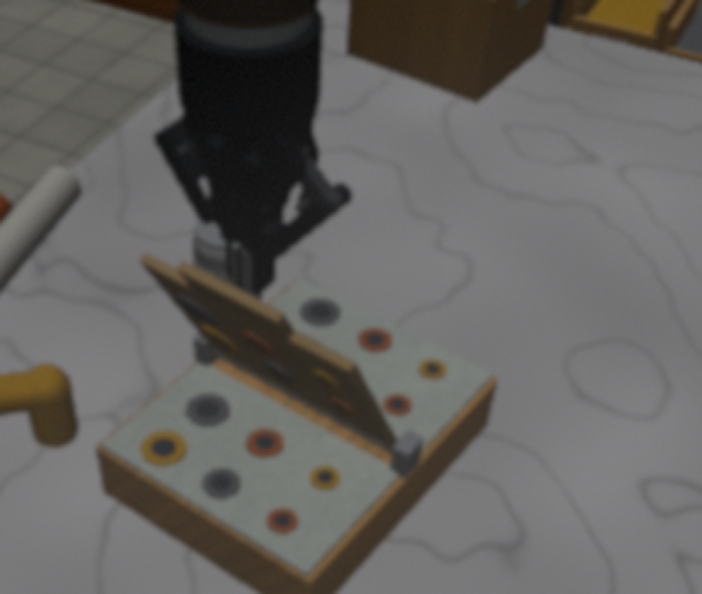

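Leaf is past upright and leaning to +y at about 2.1 rad, with the tips on its face. Continuing down.

{"fn": "step_arm", "kwargs": {
  "rows": [
    {"travel": [-0.01,0.006,0],"spin": 0},
    {"travel": [-0.019,0.012,0],"spin": 0},
    {"travel": [-0.035,0.025,0],"spin": 0},
    {"travel": [-0.043,0.033,0],"spin": 0},
    {"travel": [-0.05,0.041,0],"spin": 0},
    {"travel": [-0.056,0.05,0],"spin": 0},
    {"travel": [-0.062,0.058,0],"spin": 0},
    {"travel": [-0.067,0.067,0],"spin": 0},
    {"travel": [-0.072,0.077,0],"spin": 0},
    {"travel": [-0.077,0.087,0],"spin": 0},
    {"travel": [-0.08,0.097,0],"spin": 0},
    {"travel": [-0.083,0.107,0],"spin": 0}
  ]
}}

```text
time: 7.0
tool_pos: [0.6194, 0.0909, 0.1054]
ee_rot: [-1.128, 1.328, -1.328]
ft_force: [-0.3, 0.0, 0.8]
finger_gap: 0.0002
```

```bash
python3 st.py
```

```text
t 7.0 pos [0.6194 0.0909 0.1054] book bx,by,z [-0.0005  0.1458  0.1054] yaw -99.34 tooly [-0. -0. -1.] F book [-0.35 -0.03  0.83] gap 0.0002 q [ 0.15  0.56  0.16  1.16 -0.    1.88]
```

{"fn": "step_arm", "kwargs": {
  "rows": [
    {"travel": [-0.002,0.008,0],"spin": 0},
    {"travel": [-0.003,0.015,0],"spin": 0},
    {"travel": [-0.003,0.021,0],"spin": 0},
    {"travel": [-0.003,0.026,0],"spin": 0},
    {"travel": [-0.003,0.03,0],"spin": 0},
    {"travel": [-0.003,0.032,0],"spin": 0},
    {"travel": [-0.003,0.032,0],"spin": 0}
  ]
}}

```text
time: 7.7
tool_pos: [0.6197, 0.0936, 0.0741]
ee_rot: [-1.128, 1.328, -1.328]
ft_force: [-0.2, 0.2, 0.2]
finger_gap: 0.0
```

```bash
python3 st.py
```

```text
t 7.7 pos [0.6197 0.0936 0.0741] book bx,by,z [-0.0006  0.1485  0.0741] yaw -99.34 tooly [-0. -0. -1.] F book [-0.21  0.17  0.18] gap 0.0 q [ 0.15  0.59  0.12  1.1  -0.    1.88]
```

{"fn": "step_arm", "kwargs": {
  "rows": [
    {"travel": [0,-0.01,0],"spin": 0},
    {"travel": [0,-0.04,0],"spin": 0},
    {"travel": [0,-0.08,0],"spin": 0},
    {"travel": [0,-0.12,0],"spin": 0},
    {"travel": [0.04,-0.15,0],"spin": 0},
    {"travel": [0.08,-0.16,0],"spin": 0},
    {"travel": [0.12,-0.16,0],"spin": 0},
    {"travel": [0.16,-0.16,0],"spin": 0},
    {"travel": [0.2,-0.16,0],"spin": 0},
    {"travel": [0.23,-0.16,0],"spin": 0},
    {"travel": [0.25,-0.16,0],"spin": 0},
    {"travel": [0.25,-0.16,0],"spin": 0}
  ]
}}

```text
time: 8.9
tool_pos: [0.5788, -0.156, 0.2355]
ee_rot: [-1.125, 1.33, -1.333]
ft_force: [-0.2, 0.3, 0.3]
finger_gap: -0.0001
```

```bash
python3 st.py; python3 - <<'E'
from bench import bot
import cv2,pickle
I={n:bot.camera(n) for n in("side","top")};pickle.dump(I,open("ims1.pkl","wb"))
x,y,w,h,s=160,90,190,140,4.2
im=cv2.resize(cv2.convertScaleAbs(I["side"]["color"][y:y+h,x:x+w,::-1],alpha=1.3),None,fx=s,fy=s,interpolation=cv2.INTER_CUBIC)
for k in range(0,w,20): cv2.putText(im,str(x+k),(int(k*s),10),0,.35,(0,0,255),1)
for k in range(10,h,10): cv2.putText(im,str(y+k)+"-",(0,int(k*s)+4),0,.35,(0,0,255),1)
cv2.imwrite("pics/s5.png",im)
# objects unmoved: difference of the images in the areas round the loose things
I0=pickle.load(open("ims0.pkl","rb"))
for n,b in dict(coupling=(190,222,40,38),tin=(335,95,42,45),elbow=(240,75,40,42)).items():
    a,c=[J["top"]["color"][b[1]:b[1]+b[3],b[0]:b[0]+b[2]].astype("float32").mean(2) for J in(I0,I)]
    print(n,"shift px",cv2.phaseCorrelate(a,c))
E
```

```text
t 8.9 pos [ 0.5788 -0.156   0.2355] book bx,by,z [-2.000e-04 -1.044e-01  2.355e-01] yaw -99.59 tooly [ 0.001 -0.001 -1.   ] F book [-0.29  0.26  0.28] gap -0.0001 q [-0.26  0.44  0.3   1.43 -0.    1.48]
coupling shift px ((-0.04633175764514519, 0.027179141456119993), 0.9269940776377916)
tin shift px ((0.4772498943458068, 0.5508164851868393), 1.0190932926130885)
elbow shift px ((-0.0021632732138847643, 0.4623727933578863), 1.012089156574673)
```

View pics/s5.png

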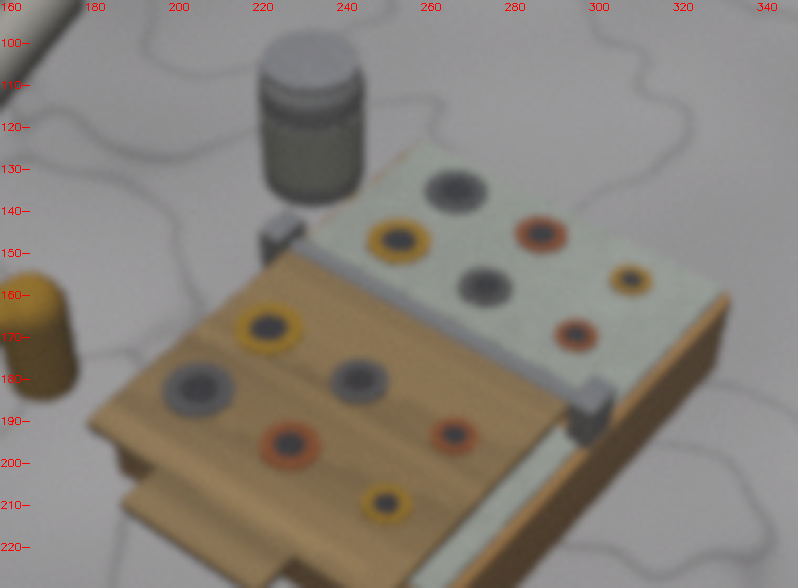

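The leaf now lies on the +y page: outer corner at side px (181.4,191.2), tab corner at (189,210.5). Now I check the height of both points.

```bash
python3 - <<'E'
from h import *
I=pickle.load(open("ims1.pkl","rb"))
a=np.radians(-9.4);ex=np.array([np.cos(a),np.sin(a)]);ey=np.array([-ex[1],ex[0]]);c=np.array([.596,-.053])
for n,p in (("leaf .085,.150",(181.4,191.2)),("tab .04,.175",(189,210.5))):
    for z in (.065,.075,.085,.095):
        d=plane(I["side"],p,z)[:2]-c;print(n,z,np.round([d@ex,d@ey],4))
E
```

```text
leaf .085,.150 0.065 [0.085  0.1505]
leaf .085,.150 0.075 [0.0778 0.1561]
leaf .085,.150 0.085 [0.0706 0.1617]
leaf .085,.150 0.095 [0.0634 0.1672]
tab .04,.175 0.065 [0.0403 0.1761]
tab .04,.175 0.075 [0.0339 0.1812]
tab .04,.175 0.085 [0.0275 0.1863]
tab .04,.175 0.095 [0.021  0.1915]
```

The tab fits a height of 65–67 mm. This view read the 83 mm lugs about 7 mm low, so that puts it at about level, well inside the 14 mm allowance. The loose things shifted by less than 1 px and the arm is clear, so I hand in.

```bash
python3 -c "
from bench import bot
bot.finish_job();print(bot.read_state()['time'])"
```

```text
the job is handed in; nothing more can be done
the job is handed in; nothing more can be done
```

I turned the leaf over its spine onto the +y page and handed the job in at about 9 s. I pushed it with the closed fingertips along the tab's arc and did not pinch it. The wrist force readings at the pauses between moves stayed at about 3 N or less.

- **Leaf:** the last side picture shows it lying flat. The tip was last pressed to 74 mm, where a level leaf's surface is at 75 mm.
- **Disagreement:** the camera put the leaf's top at 65–67 mm instead of 75 mm. The two-view fix on the lugs had also read about 7 mm low (75–76 against 83 mm), so I took this as calibration bias. Either reading is within the allowed range.
- **Loose things:** in the top view the coupling had not moved. The tin and elbow showed an apparent shift of about 0.5–0.7 px, or roughly 1–2 mm.
- **Arm:** it was about 0.16 m above the leaf and touching nothing when I handed in.
- **Refused call:** one move call was rejected because I left out the spin values. Nothing moved, and I sent it again with them.

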